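Hang the flask ring on the J-hook

TASK

Take the yellow flask ring by its rim out of the drying rack and hang it over the red J-hook of the stand, so that the rim rests in the bottom of the hook and the ring hangs freely, with no more than a gentle swing. Leave the blue ring standing in its slot, do not drop or lay the yellow ring on the bench, and do not shove or tip the bottles, jar and beaker.

Things in the scene. Friction and masses are not known exactly. Their poses are not given: they have to be found in the camera images.
- yellow_ring: Yellow flask-support ring: plain flat ring, outer diameter 150, inner 106, thickness 16, solid hard plastic, 0.14 to 0.28 kg. Origin: centre of its hole; its x is the ring's axis (level; either way round, and it may roll about x). Starts on edge in one of the rack's two slots, centre 85 and rim top 160 above the bench.
- blue_ring: Blue flask-support ring: plain flat ring, outer diameter 150, inner 106, thickness 16, solid hard plastic, 0.14 to 0.28 kg. Origin: centre of its hole; its x is the ring's axis (level; either way round, and it may roll about x). Stands on edge in the rack's other slot, 90 from the yellow one.
- rack: White plastic rack fixed to the bench, left or right, 190 (x) by 140 (y). Origin: centre of its underside. Two slots run along its y, at x = -45 and +45; either may hold the yellow ring. Slot floors 10 above the bench; slot walls 8 thick, 20 apart, up to 50 above the bench; a low chock at each slot end stops rolling.
- hook_stand: Steel stand with grey foot, fixed to the bench, carrying a red J-hook. Origin: on the bench below the hook's seat. Its x points from the seat to the post, so the hook's free tip is at -x, roughly towards the robot. Post 14 thick, 285 high, at x = +100; foot x = +35 to +175, y = -50 to +50, 12 high; dark clamp block 36 x 28 x 26 on the post, 247 up.
- hook_seat (a point): Bottom of the J-hook's trough, on the upper face of its red strip (24 wide along y, 6 thick), 220 above the bench; axes as the stand's. The strip runs along x: level from x = -14 to +14, rising both ways; on the post's side its top is 32 above the seat from x = +36 on, to the post. A ring hung here has its centre about 54 below the seat and its axis along the stand's x.
- hook_tip (a point): Upper end of the J-hook's free, upturned tip: 31 above the seat, at x = -34 in the stand's frame; the strip reaches out to x = -38 there. The rim must pass over it.
- beaker: Clear plastic beaker, 66 wide, 85 high; loose, a bystander. Origin at the centre of its underside, z up.
- amber_bottle: Amber bottle with black cap, 62 wide, 140 high; loose, a bystander. Origin at the centre of its underside, z up.
- white_jar: White jar with red lid, 72 wide, 100 high; loose, a bystander. Origin at the centre of its underside, z up.
- amber_bottle2: Amber bottle with white cap, 66 wide, 150 high; loose, a bystander. Origin at the centre of its underside, z up.
There are look-alikes about, which are no part of the job. Several things have the shape of the yellow_ring; the one meant has the colours described above.

How it is judged:
On the way:
1. the yellow ring is lifted clear of the rack (height (world z) of yellow_ring above 0.14 m), for 0.1 s.
At the end, for the whole second after the job is handed in: The yellow ring hangs with its weight on the J-hook: centre 44 to 64 mm below the seat, within 25 mm of it along and across, axis within 0.45 rad of the hook's x, at most swinging gently (under 0.12 m/s, 2 rad/s). The blue ring stands at rest in its slot, moved under 15 mm (z of yellow_ring in the frame of hook_seat between -0.064 and -0.044 m and x of yellow_ring in the frame of hook_seat between -0.025 and 0.025 m and y of yellow_ring in the frame of hook_seat between -0.025 and 0.025 m and angle between the x axis of yellow_ring and the x axis of hook_stand, either way round below 0.45 rad and contact force between yellow_ring and hook_stand above 0.7 N and linear speed of each of yellow_ring, blue_ring below 0.12 m/s and angular speed of each of yellow_ring, blue_ring below 2 rad/s and x of blue_ring in the frame of rack between -0.056 and 0.056 m and z of blue_ring in the frame of rack below 0.095 m and distance of blue_ring from where it was at the start of the episode below 0.015 m); the robot touches nothing.
It fails at once if a bottle, the jar or the beaker is pushed more than 40 mm or tipped (distance of any of beaker, amber_bottle, white_jar, amber_bottle2 from where it was at the start of the episode above 0.04 m or angle between any of beaker, amber_bottle, white_jar, amber_bottle2's own z axis and vertical above 0.5 rad).
It fails at once if the blue ring is taken out of its slot or moved more than 30 mm (distance of blue_ring from where it was at the start of the episode above 0.03 m).
It fails at once if the yellow ring is dropped or laid on the bench (height (world z) of yellow_ring below 0.07 m).
It also fails if it takes over 58 s, if anything falls off the work surface, if the arm or the gripper's body presses on something with over 40 N, if the wrist force passes 120 N, or if a joint passes its speed limit or range.

ROBOT

A 6-joint arm with a two-finger parallel gripper is mounted at the origin on the work surface. World frame = base frame: x ahead of the robot, y to its left, z up, the work surface at z = 0. Lengths are in m, angles in rad, forces in N, time in s.
With the tool pointing down it reaches from about 0.3 to 0.875 m from the base axis. Payload 6.4 kg.
Tool frame: the origin (TCP) lies at the very end of the fingers, on their centre line; the grasp point (between the pads) lies 19 mm behind it; y points along the fingers, x is the direction in which the jaws open and shut, and the axes are right-handed (so a half turn about y gives the same grasp; the last joint's range is limited). The gripper opens to 85 mm and grips with 20 to 120 N. Pads are 22 mm wide; open, the fingers measure 114 mm over their backs; the gripper's body (76 mm by 85 mm) begins 54 mm behind the grasp point. The pads swing forward as they close: fully open they stand 13 mm farther back than shut.
Start: joints at [-1.549, 0.181, 1.607, -0, 1.354, -0.206], TCP at [0.13, -0.56, 0.231] pointing down, gripper open.
Joint ranges: [-2.99, 2.99], [-0.89, 2.07], [0.3, 2.58], [-1.14, 4.28], [0, 2.63], [-3.12, 3.12]. Speed limits (rad/s): [2.57, 2.57, 3.01, 3.14, 3.14, 3.14].

INTERFACE

Orientations are given as [roll, pitch, yaw] about the fixed x, y, z axes, in that order (R = Rz(yaw) Ry(pitch) Rx(roll)).
In Python, from bench import arm, get_image, camera_model gives the robot as it stands.
- The arm moves only by the tool send_rows, never from a script. Its argument "steps" is a list of rows, each a list of 5 numbers: the shift along the tool's x, y, z in cm, then the turn about the tool's y in rad, then the opening, from 0 (shut) to 1 (fully open). In form: [[x, y, z, spin, gripper], ...]. A call has 1 to 12 rows; each row shifts and turns the commanded pose from where the row before left it, along the tool's axes as they then stand; what a row does not reach is not made up. A row lasts 1/8 s, in which the tool goes at most 62.5 mm and 10.7 degrees, less where a joint would pass 70% of its speed; a pose out of reach is approached as far as the arm can. A call is refused whole if a number of a shift passes 6.25 or a number of a turn 0.188, either way. A call with a gripper value outside its range is refused whole. The fingers move at their own pace and stop on an object; "grip_force" is the grip in N (left out, the last holds). Time passes only in rows, so rows that do not move let the fingers close. It gives the time, the measured TCP pose, the force and the opening at its end, in the units of the state.
- arm.sense(): the state, without advancing time (a new reading comes with each control period).
- get_image(name): name is "scene" or "top" or "wrist"; returns the picture (384x512x3 uint8, blue, green, red); there is no depth.
- camera_model(name): a dict with "fx", "fy", "cx", "cy" (pixels), "dist" ([k1, k2, p1, p2, k3] as OpenCV has them; the pictures are not rectified), "rvec" (rotation vector, rad) and "tvec" (3), from world to camera coordinates, as OpenCV has them. Camera axes: x right, y down, z forward; pixel columns grow to the right and rows downward; lengths in m; the calibration is good to about 2 mm. A picture is of the moment at which its call begins: read the wrist's pose just before it. camera_model takes no time and is no camera call; for the wrist camera it gives the pose at the moment of the call.
- arm.hand_in(): hands the job in, once; it reports no verdict.
The state is a dict: "t": time; "qpos": joint angles; "qvel": joint speeds; "effort": joint torques, N m; "eef_pos": TCP position; "eef_rot": TCP orientation; "contact_force": force on the tool from outside, world axes, zero at the start; "ft_torque": the same for the moment, N m; "gripper_width": opening from 0.0 (shut) to 1.0 (fully open).
Only numpy, scipy, OpenCV 4.12 (cv2) and the standard library are available. Lean on these libraries where they do the work, as an engineer would, in place of code of your own. Each camera call takes 0.05 s, during which the arm holds its last target.

## Working session

There is one attempt and no reset: what is moved stays moved. The work goes in short steps, Python scripts to look and compute and a tool call to move; the robot and the scene stay as the last step left them, time stands still between calls to the robot, and variables do not carry over. Pictures are saved under pics/ and viewed, and the job is handed in when it is done.

Besides the shell and the picture viewer there is one more tool, called after "Emit:" in YAML: its name, and indented under it one key for each argument. send_rows: Moves the arm, as the interface text tells. Its arguments: {"type":"object","properties":{"steps":{"type":"array"},"grip_force":{"type":"number"}},"required":["steps"]}

```bash
mkdir -p pics; ls
python3 - <<'E'
from bench import arm,get_image,camera_model
import cv2
s=arm.sense();print(s)
for n in ["scene","top","wrist"]:
    m=camera_model(n);print(n,m)
    cv2.imwrite(f"pics/a_{n}.png",get_image(n))
E
```

```text
pics
{'t': 0.0, 'qpos': array([-1.54927530e+00,  1.81560945e-01,  1.60801312e+00, -1.04416229e-05,
        1.35378601e+00, -2.06330549e-01]), 'qvel': array([-0.00352252, -0.00037031, -0.00077751, -0.00054002, -0.00201786,
        0.00058802]), 'effort': array([ 9.11456609e-04, -4.44866538e+01, -3.51336086e+01, -3.64015168e-04,
        9.00948158e-03, -1.41830074e-05]), 'eef_pos': array([ 0.12986851, -0.55957434,  0.23037049]), 'eef_rot': array([-1.57044421,  0.00173202, -1.34294219]), 'contact_force': array([0.18588356, 0.45440968, 0.3285904 ]), 'ft_torque': array([0.02300628, 0.03448844, 0.02486555]), 'gripper_width': 1.003089418087862}
scene {'fx': 455.14066787860435, 'fy': 455.14066787860435, 'cx': 251.95900069116874, 'cy': 191.83043866685892, 'dist': array([-0.09944554,  0.        ,  0.        ,  0.        ,  0.        ]), 'rvec': array([ 1.79701664,  1.41770702, -0.73460604]), 'tvec': array([-0.12297881, -0.18033574,  2.05523735])}
top {'fx': 430.1349033808861, 'fy': 430.1349033808861, 'cx': 256.6614800521923, 'cy': 188.25209583488677, 'dist': array([-0.11541112,  0.        ,  0.        ,  0.        ,  0.        ]), 'rvec': array([ 2.15124013, -2.21086517,  0.07379573]), 'tvec': array([0.02875516, 0.5961393 , 1.35110352])}
wrist {'fx': 330.2970463987418, 'fy': 330.2970463987418, 'cx': 261.0240573473237, 'cy': 196.11641127836992, 'dist': array([0.02396776, 0.        , 0.        , 0.        , 0.        ]), 'rvec': array([-2.25864983,  1.79421033,  0.28198916]), 'tvec': array([-0.57358468, -0.03902968,  0.37976073])}
```

View pics/a_scene.png

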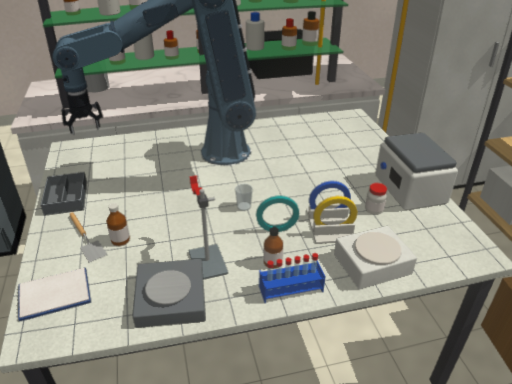

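View pics/a_top.png

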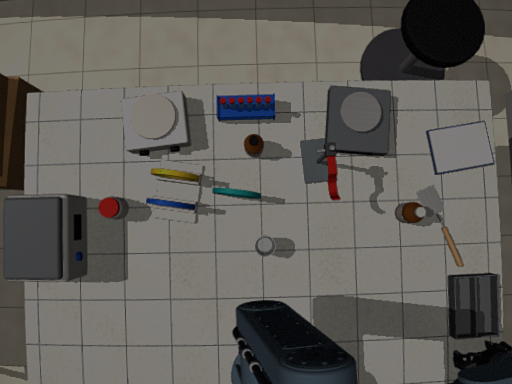

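View pics/a_wrist.png

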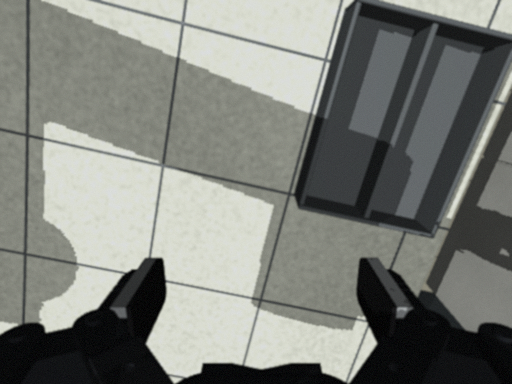

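In the top view the yellow ring candidates are yellow (175,174), blue (171,203) and teal (237,193). Only the first is yellow and in a rack slot. The red J-hook is at about (333,175), with its tip towards the robot. Next I'll take an enlarged crop and measure.

```bash
cat > h.py <<'E'
import numpy as np,cv2
from bench import arm,get_image,camera_model
def rt(m): 
    R=cv2.Rodrigues(np.array(m['rvec']))[0];return R,np.array(m['tvec']).ravel()
def K(m): return np.array([[m['fx'],0,m['cx']],[0,m['fy'],m['cy']],[0,0,1.]])
def ray(m,uv):
    R,t=rt(m);p=cv2.undistortPoints(np.array(uv,float).reshape(-1,1,2),K(m),np.array(m['dist'])).reshape(-1,2)
    d=np.c_[p,np.ones(len(p))]@R;return -R.T@t,d
def plane(m,uv,z):
    c,d=ray(m,uv);return c+d*((z-c[2])/d[:,2])[:,None]
def tri(m1,u1,m2,u2):
    A=[];b=[]
    for m,u in((m1,u1),(m2,u2)):
        c,d=ray(m,[u]);d=d[0]/np.linalg.norm(d[0]);P=np.eye(3)-np.outer(d,d);A.append(P);b.append(P@c)
    x=np.linalg.lstsq(np.vstack(A),np.hstack(b),rcond=None)[0];return x
def proj(m,X): return cv2.projectPoints(np.array(X,float).reshape(-1,1,3),np.array(m['rvec']),np.array(m['tvec']),K(m),np.array(m['dist']))[0].reshape(-1,2)
def mask(im,col):
    h=cv2.cvtColor(im,cv2.COLOR_BGR2HSV);H,S,V=cv2.split(h)
    r={'y':(H>20)&(H<35)&(S>130),'r':((H<6)|(H>174))&(S>150)&(V>70),'b':(H>105)&(H<125)&(S>130)}[col]
    return r.astype(np.uint8)*255
E
python3 - <<'E'
from h import *
im=get_image("top");m=camera_model("top");sc=get_image("scene");ms=camera_model("scene")
print("cam",ray(m,[[0,0]])[0],ray(ms,[[0,0]])[0])
for col in 'yrb':
  for n,i,mm in(("top",im,m),("scene",sc,ms)):
    c,l,st,ce=cv2.connectedComponentsWithStats(mask(i,col))
    for k in range(1,c):
        if st[k,4]>25:
            pts=np.argwhere(l==k)[:,::-1].astype(np.float32); r=cv2.minAreaRect(pts)
            z={'y':.16,'r':.24,'b':.16}[col]
            print(col,n,st[k],ce[k].round(1),plane(mm,cv2.boxPoints(r),z)[:,:2].round(3).tolist() if n=="top" else '')
a=cv2.resize(im[150:225,140:270],None,fx=5,fy=5,interpolation=cv2.INTER_CUBIC)
b=cv2.resize(im[130:210,290:370],None,fx=6,fy=6,interpolation=cv2.INTER_CUBIC)
c=cv2.resize(sc[165:285,180:400],None,fx=3.5,fy=3.5,interpolation=cv2.INTER_CUBIC)
for n,x in zip("abc",(a,b,c)): cv2.imwrite(f"pics/crop_{n}.png",x)
E
```

```text
cam [0.49593841 0.00594133 1.39129416] [ 1.76198499 -0.29351991  1.03966355]
y top [151 169  48  12 342] [174.6 174.2] [[0.635, 0.32], [0.658, 0.316], [0.634, 0.177], [0.611, 0.181]]
y scene [383   0  25 131 426] [395.9  59.8] 
y scene [318   7   7  40 134] [321.   27.6] 
y scene [316  55   5  29  60] [317.7  69.4] 
y scene [314 196  43  29 473] [335.5 208. ] 
r top [327 156  10  19 148] [331.6 165. ] [[0.661, -0.179], [0.663, -0.202], [0.616, -0.206], [0.613, -0.183]]
r top [328 178  10  19 137] [332.2 187. ] [[0.6, -0.179], [0.603, -0.2], [0.557, -0.205], [0.554, -0.184]]
r top [ 99 198  19  20 303] [108.  207.1] [[0.566, 0.442], [0.565, 0.392], [0.513, 0.392], [0.514, 0.443]]
r scene [287  19   6   8  45] [289.4  22.4] 
r scene [167  31   6   8  44] [169.4  34.5] 
r scene [190 176  11  19 112] [194.5 184.7] 
r scene [370 183  17  12 157] [377.9 188.5] 
r scene [277 259   5   7  27] [278.9 261.9] 
r scene [268 261   6   6  29] [270.1 263.6] 
b top [ 217   94   58   27 1098] [245.9 108.6] [[0.861, 0.123], [0.862, -0.047], [0.79, -0.047], [0.789, 0.122]]
b top [147 199  48  10 227] [170.1 203.4] [[0.553, 0.331], [0.568, 0.329], [0.546, 0.191], [0.531, 0.194]]
b top [ 76 252   7   9  55] [ 78.8 256. ] [[0.415, 0.544], [0.414, 0.525], [0.391, 0.526], [0.391, 0.544]]
b scene [251  13   8   8  61] [254.6  16.4] 
b scene [311 182  39  26 236] [327.8 189.5] 
b scene [ 260  262   65   37 1294] [292.1 281.8]
```

View pics/crop_a.png

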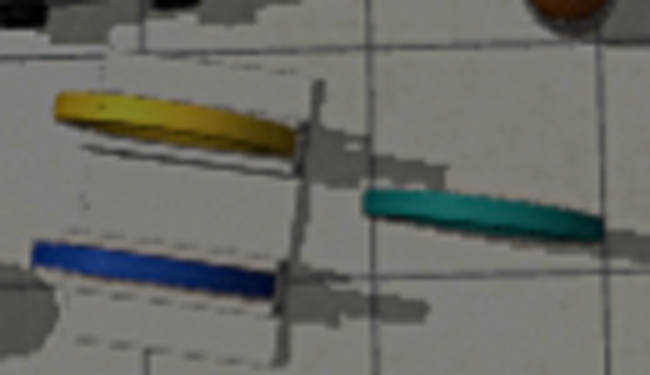

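View pics/crop_b.png

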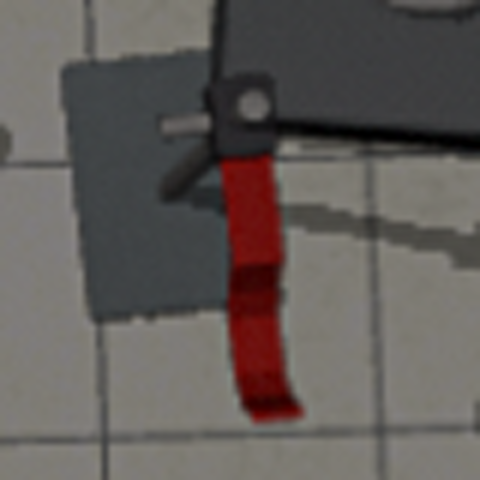

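View pics/crop_c.png

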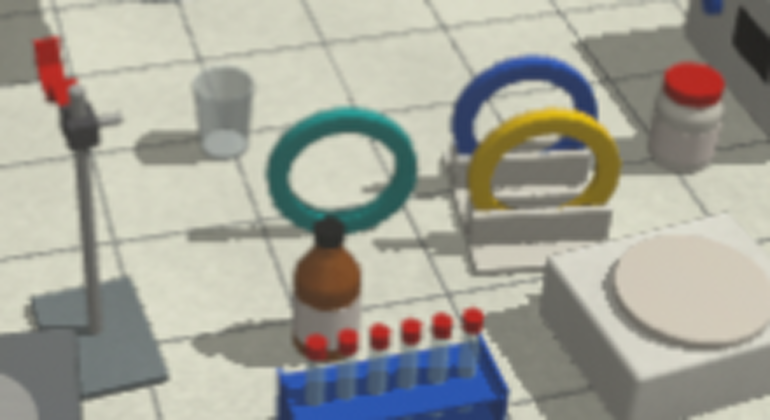

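The crop confirms the yellow ring: hole, rack slot, on the +x side of the blue one. The teal ring stands free on the bench. Now the precise geometry.

Run:
```python
from h import *
im=get_image("top");m=camera_model("top");sc=get_image("scene");ms=camera_model("scene")
# red strip centreline per row, upsampled
M=mask(im,'r');
for v in range(156,200):
    u=np.where(M[v,300:360])[0]+300
    if len(u): 
        c=(u.min()+u.max())/2; print(v,u.min(),u.max(),plane(m,[[c,v]],.251)[0,:2].round(4),plane(m,[[c,v]],.22)[0,:2].round(4))
print("posttop",plane(m,[[332,147.5]],.285))
M=mask(im,'y'); 
for u in range(151,199,4):
    v=np.where(M[160:190,u])[0]+160
    print(u,v.min(),v.max(),plane(m,[[u,v.min()-.5],[u,v.max()+.5]],.16)[:,:2].round(4).tolist())
for k in (["y",.085],):
    print(plane(m,[[150.5,172],[198.5,178]],.085)[:,:2])
w=camera_model("wrist");R,t=rt(w);s=arm.sense()
print("wristcam",-R.T@t,s['eef_pos'],"fwd",R[2],"right",R[0])
from scipy.spatial.transform import Rotation as Ro
print("tool",Ro.from_euler('xyz',s['eef_rot']).as_matrix().round(3))
```

```text
156 333 334 [ 0.6608 -0.197 ] [ 0.6653 -0.2025]
157 327 334 [ 0.6583 -0.1887] [ 0.6628 -0.194 ]
158 327 334 [ 0.6556 -0.1886] [ 0.66   -0.1939]
159 327 334 [ 0.6529 -0.1885] [ 0.6572 -0.1938]
160 327 335 [ 0.6502 -0.1897] [ 0.6544 -0.1951]
161 327 335 [ 0.6475 -0.1896] [ 0.6516 -0.195 ]
162 327 335 [ 0.6448 -0.1895] [ 0.6489 -0.1948]
163 328 335 [ 0.6421 -0.1908] [ 0.6461 -0.1961]
164 328 335 [ 0.6394 -0.1906] [ 0.6433 -0.196 ]
165 328 335 [ 0.6367 -0.1905] [ 0.6405 -0.1959]
166 328 336 [ 0.634  -0.1918] [ 0.6377 -0.1971]
167 328 336 [ 0.6313 -0.1916] [ 0.635 -0.197]
168 328 336 [ 0.6286 -0.1915] [ 0.6322 -0.1969]
169 328 336 [ 0.6259 -0.1914] [ 0.6294 -0.1968]
170 328 336 [ 0.6232 -0.1913] [ 0.6267 -0.1967]
171 329 336 [ 0.6205 -0.1925] [ 0.6239 -0.1979]
172 329 336 [ 0.6178 -0.1924] [ 0.6211 -0.1978]
173 329 336 [ 0.6151 -0.1923] [ 0.6183 -0.1977]
174 329 330 [ 0.6126 -0.1841] [ 0.6158 -0.1893]
178 334 334 [ 0.6016 -0.1958] [ 0.6045 -0.2013]
179 328 335 [ 0.5991 -0.189 ] [ 0.6019 -0.1943]
180 328 335 [ 0.5964 -0.1889] [ 0.5991 -0.1942]
181 328 335 [ 0.5937 -0.1888] [ 0.5964 -0.194 
[... 1061 characters left out ...]

167 169 177 [[0.6511, 0.2701], [0.6249, 0.2704]]
171 170 177 [[0.6479, 0.2584], [0.6246, 0.2587]]
175 171 178 [[0.6446, 0.2468], [0.6213, 0.247]]
179 171 178 [[0.6442, 0.2351], [0.621, 0.2354]]
183 172 179 [[0.641, 0.2235], [0.6177, 0.2238]]
187 173 179 [[0.6377, 0.2118], [0.6174, 0.2121]]
191 174 179 [[0.6345, 0.2003], [0.6171, 0.2005]]
195 175 180 [[0.6313, 0.1887], [0.6139, 0.189]]
[[0.65128091 0.33779712]
 [0.62841663 0.18921072]]
wristcam [ 0.20691843 -0.54113512  0.37387246] [ 0.12987508 -0.56003774  0.23110195] fwd [-0.29850868 -0.07015541 -0.95182498] right [ 2.26176217e-01 -9.74086020e-01  8.63441700e-04]
tool [[ 0.226 -0.     0.974]
 [-0.974  0.     0.226]
 [-0.    -1.     0.   ]]
```

Emit:
send_rows:
  steps:
    - [0,-5,0,0,1]
    - [0,-5,0,0,1]
    - [0,-5,0,0,1]
    - [-4,-2,4,0,1]
    - [-4,0,4,0,1]
    - [-4,0,4,0,1]
    - [-4,0,4,0,1]
    - [-4,0,4,0,1]
    - [-4,0,4,0,1]
    - [-4,0,4,0,1]
    - [-4,0,4,0,1]
    - [-4,0,4,0,1]

```text
t: 1.85
eef_pos: [0.3999, -0.1265, 0.4016]
eef_rot: [-1.57, -0.001, -1.343]
contact_force: [0.4, -0.9, -0.4]
gripper_width: 0.999
```

Emit:
send_rows:
  steps:
    - [-4,0,4,0,1]
    - [-4,0,4,0,1]
    - [-4,0,4,0,1]
    - [-4,0,4,0,1]
    - [-4,0,4,0,1]
    - [0,0,0,-0.18,0.7]
    - [0,0,0,-0.18,0.7]
    - [0,0,0,-0.18,0.7]
    - [0,0,0,-0.18,0.7]
    - [0,0,0,-0.18,0.7]
    - [0,0,0,-0.18,0.7]
    - [0,0,0,-0.1,0.7]

```text
t: 3.35
eef_pos: [0.5489, 0.1119, 0.4012]
eef_rot: [-1.571, 0.0, -0.159]
contact_force: [-0.1, 0.1, 1.2]
gripper_width: 0.698
```

Run:
```python
from h import *
s=arm.sense();print(s['t'],s['eef_pos'],s['eef_rot'],s['gripper_width'],s['qpos'])
cv2.imwrite("pics/w1.png",get_image("wrist"))
```

```text
3.35 [0.54888763 0.11185624 0.40123517] [-1.57078573e+00  1.05156361e-04 -1.58800905e-01] 0.6981271118665713 [-1.08560488e-02  6.16960985e-02  1.40318844e+00  2.61288996e-05
  1.67681056e+00  1.47947621e-01]
```

View pics/w1.png

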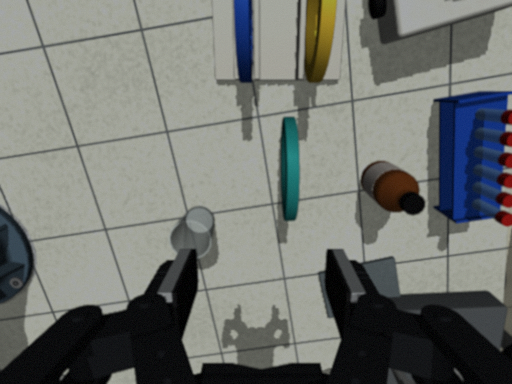

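Emit:
send_rows:
  steps:
    - [2.2,2,3.4,0,0.7]
    - [2.2,2,3.4,0,0.7]
    - [2.1,2,3.4,0,0.7]
    - [0,2,0,0,0.7]
    - [0,0,0,0,0.7]

```text
t: 4.03
eef_pos: [0.6283, 0.2016, 0.3187]
eef_rot: [-1.573, 0.005, -0.164]
contact_force: [0.2, 0.0, 0.7]
gripper_width: 0.698
```

Run:
```python
from h import *
s=arm.sense();print(s['t'],s['eef_pos'],s['eef_rot'])
w=camera_model("wrist");im=get_image("wrist");cv2.imwrite("pics/w2.png",im)
M=mask(im,'y')
for v in range(0,384,8):
    u=np.where(M[v])[0]
    if len(u): print(v,u.min(),u.max(),plane(w,[[u.min()-.5,v],[u.max()+.5,v]],.16)[:,:2].round(4).tolist())
```

```text
4.025 [0.62834661 0.2015611  0.31868058] [-1.57253923  0.00460449 -0.16362194]
32 260 274 [[0.647, 0.324], [0.6591, 0.322]]
40 260 275 [[0.646, 0.3182], [0.659, 0.316]]
48 259 275 [[0.6442, 0.3124], [0.6582, 0.31]]
56 259 275 [[0.6432, 0.3063], [0.6572, 0.304]]
64 259 275 [[0.6421, 0.3002], [0.6563, 0.2979]]
72 259 275 [[0.6411, 0.294], [0.6554, 0.2916]]
80 259 275 [[0.64, 0.2877], [0.6544, 0.2853]]
88 259 333 [[0.639, 0.2813], [0.7028, 0.2707]]
96 259 275 [[0.6379, 0.2748], [0.6525, 0.2724]]
104 259 275 [[0.6368, 0.2682], [0.6515, 0.2657]]
112 259 275 [[0.6357, 0.2615], [0.6505, 0.259]]
120 259 275 [[0.6345, 0.2547], [0.6495, 0.2522]]
128 259 275 [[0.6334, 0.2477], [0.6484, 0.2453]]
136 260 275 [[0.6331, 0.2406], [0.6474, 0.2382]]
144 259 274 [[0.631, 0.2336], [0.6454, 0.2312]]
152 260 274 [[0.6307, 0.2262], [0.6443, 0.224]]
160 260 274 [[0.6295, 0.2188], [0.6432, 0.2166]]
168 261 273 [[0.6291, 0.2112], [0.6411, 0.2092]]
264 193 193 [[0.5438, 0.1229], [0.5448, 0.1227]]
288 329 336 [[0.6786, 0.0723], [0.6869, 0.071]]
304 339 339 [[0.6871, 0.0511], [0.6881, 0.0509]]
320 100 338 [[0.4293, 0.0727], [0.6852, 0.0308]]
```

View pics/w2.png

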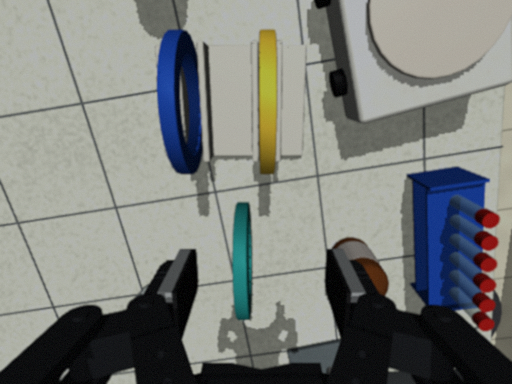

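Run:
```python
from h import *
w=camera_model("wrist");im=get_image("wrist")
M=mask(im,'y')[:, 250:285]; v=np.where(M.any(1))[0]; v=v[v<200];print(v.min(),v.max())
def cen(w,a,b):
    c,d=ray(w,[a,b]);d/=np.linalg.norm(d,axis=1)[:,None];k=d.sum(0);return c+k*(.085-c[2])/k[2]
print(cen(w,[267,v.min()-.5],[267,v.max()+.5]))
m=camera_model("top");print(cen(m,[150.5,171.5],[198.5,177.5]))
C=cen(w,[267,v.min()-.5],[267,v.max()+.5])
s=arm.sense();yw=s['eef_rot'][2];T=C+np.array([.0,0,0])-.032*np.array([-np.sin(yw),np.cos(yw),0])
d=T-s['eef_pos'];X=np.array([np.cos(yw),np.sin(yw)]);Z=np.array([-np.sin(yw),np.cos(yw)])
print(T,"tool x",d[:2]@X,"tool z",d[:2]@Z,s['eef_pos'])
```

```text
31 172
[0.64562873 0.26167057 0.085     ]
[0.64126016 0.26262731 0.085     ]
[0.64040142 0.2301004  0.085     ] tool x 0.006135833464001389 tool z 0.030228320531157496 [0.6294101  0.20128043 0.32207104]
```

Emit:
send_rows:
  steps:
    - [0.4,0,3.0,0,0.7]
    - [0,4,0,0,0.7]
    - [0,4,0,0,0.7]
    - [0,4,0,0,0.7]
    - [0,0,0,0,0.7]
    - [0,0,0,0,0.7]

```text
t: 4.88
eef_pos: [0.6398, 0.2307, 0.2045]
eef_rot: [-1.569, -0.004, -0.164]
contact_force: [0.3, -0.8, 0.9]
gripper_width: 0.698
```

Run:
```python
from h import *
s=arm.sense();print(s['t'],s['eef_pos'],s['eef_rot'])
im=get_image("wrist");cv2.imwrite("pics/w3.png",im)
```

```text
4.875 [0.63978912 0.23067377 0.20447321] [-1.56949433 -0.00382427 -0.16371435]
```

View pics/w3.png

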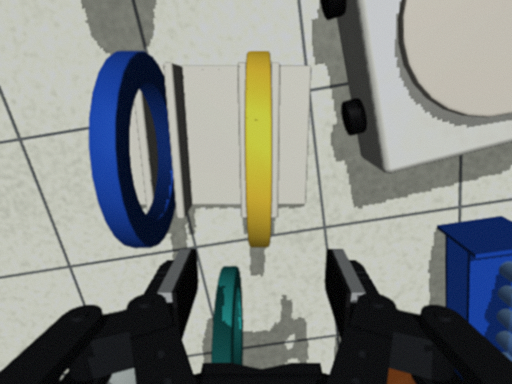

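Emit:
send_rows:
  steps:
    - [-0.1,2,0,0,0.7]
    - [0,2,0,0,0.7]
    - [0,2,0,0,0.7]
    - [0,1.3,0,0,0.7]
    - [0,1,0,0,0.7]
    - [0,0,0,0,0.7]
    - [0,0,0,0,0.7]

```text
t: 5.8
eef_pos: [0.638, 0.2312, 0.119]
eef_rot: [-1.57, -0.001, -0.163]
contact_force: [0.5, 0.7, -0.5]
gripper_width: 0.697
```

Emit:
send_rows:
  steps:
    - [0,0,0,0,0.4]
    - [0,0,0,0,0.25]
    - [0,0,0,0,0.15]
    - [0,0,0,0,0.1]
    - [0,0,0,0,0.0]
    - [0,0,0,0,0.0]
    - [0,0,0,0,0.0]
  grip_force: 70

```text
t: 6.68
eef_pos: [0.6379, 0.231, 0.1189]
eef_rot: [-1.571, -0.001, -0.163]
contact_force: [0.1, -1.0, 4.9]
gripper_width: 0.171
```

Run:
```python
from h import *
s=arm.sense();print(s['t'],s['eef_pos'],s['eef_rot'],s['contact_force'],s['gripper_width'])
im=get_image("wrist");cv2.imwrite("pics/w4.png",im)
```

```text
6.675 [0.63792852 0.23100034 0.1189421 ] [-1.57059288e+00 -1.12114896e-03 -1.63064458e-01] [ 0.05942415 -1.00565576  4.93785844] 0.1714239912278965
```

View pics/w4.png

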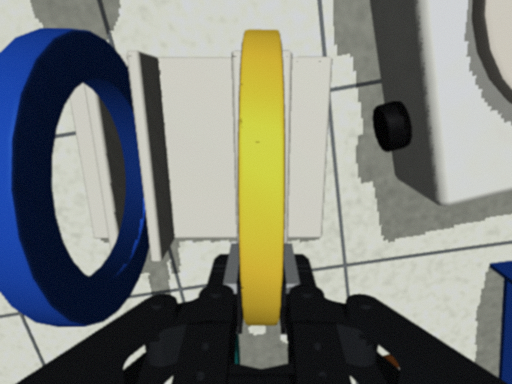

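The fingers hold the rim (columns 238–285), with the blue ring untouched. Next is a straight lift.

Emit:
send_rows:
  steps:
    - [0,-1,0,0,0]
    - [0,-2,0,0,0]
    - [0,-3,0,0,0]
    - [0,-3,0,0,0]
    - [0,-4,0,0,0]
    - [0,-4,0,0,0]
    - [0,-4,0,0,0]
    - [0,0,0,0,0]
    - [0,0,0,0,0]
  grip_force: 70

```text
t: 7.85
eef_pos: [0.6366, 0.2311, 0.3273]
eef_rot: [-1.571, 0.002, -0.163]
contact_force: [0.4, -1.0, -4.4]
gripper_width: 0.177
```

Run:
```python
from h import *
s=arm.sense();print(s['t'],s['eef_pos'],s['eef_rot'],s['contact_force'],s['gripper_width'])
im=get_image("wrist");sc=get_image("scene");cv2.imwrite("pics/w5.png",np.hstack([im,sc])[:, ::][::,:] if 0 else cv2.resize(np.hstack([im,sc]),(800,300)))
```

```text
7.85 [0.63664042 0.23109545 0.32725912] [-1.57129394  0.00195973 -0.16286796] [ 0.37045927 -0.97384975 -4.35212481] 0.17708671311113336
```

View pics/w5.png

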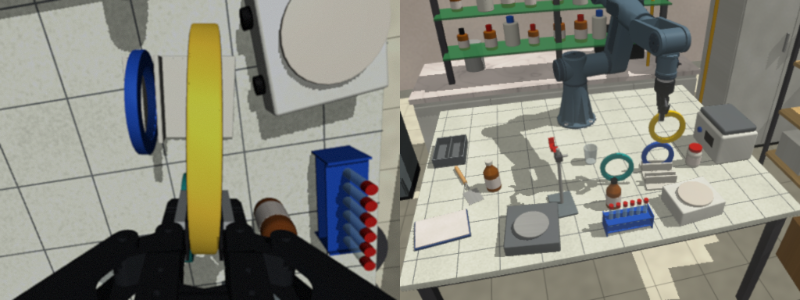

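Emit:
send_rows:
  steps:
    - [0,0,0,-0.12,0]
    - [0,0,0,-0.12,0]
    - [-2,0,0,0,0]
    - [-3.5,0,-1,0,0]
    - [-4,0,-2,0,0]
    - [-4,0,-3,0,0]
    - [-3,0,-4,0,0]
    - [-1.2,0,-4,0,0]
    - [0,0,-4,0,0]
    - [0,0,-4,0,0]
    - [0,0,-4,0,0]
    - [0,0,-4,0,0]

```text
t: 9.45
eef_pos: [0.4833, -0.0826, 0.3268]
eef_rot: [-1.569, 0.002, 0.077]
contact_force: [0.0, 0.6, -1.7]
gripper_width: 0.175
```

Emit:
send_rows:
  steps:
    - [0,0,-4,0,0]
    - [0,0,-4,0,0]
    - [0,0,-3,0,0]
    - [0,0,-2,0,0]
    - [0,0,-1.5,0,0]
    - [0,0,0,0,0]
    - [0,0,0,0,0]

```text
t: 10.32
eef_pos: [0.4953, -0.2254, 0.3282]
eef_rot: [-1.57, 0.0, 0.078]
contact_force: [-0.2, 0.3, -2.9]
gripper_width: 0.175
```

Run:
```python
from h import *
s=arm.sense();print(s['t'],s['eef_pos'],s['eef_rot'],s['contact_force'],s['gripper_width'])
im=get_image("wrist");cv2.imwrite("pics/w6.png",im);cv2.imwrite("pics/s6.png",get_image("scene"));cv2.imwrite("pics/t6.png",get_image("top"))
```

```text
10.325 [ 0.49525449 -0.22535692  0.32822581] [-1.57016883e+00  7.79037988e-05  7.77297698e-02] [-0.18577034  0.26911586 -2.86795381] 0.17524678684293768
```

View pics/w6.png

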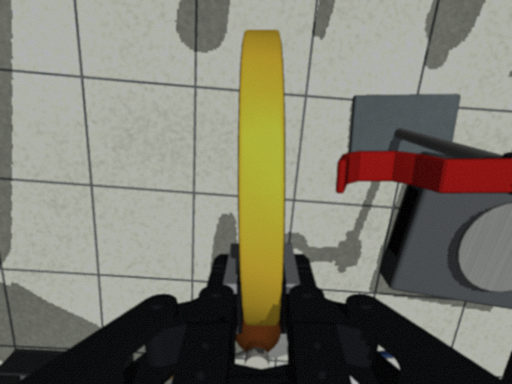

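View pics/s6.png

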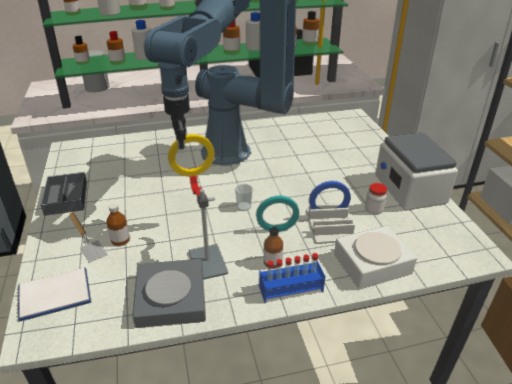

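View pics/t6.png

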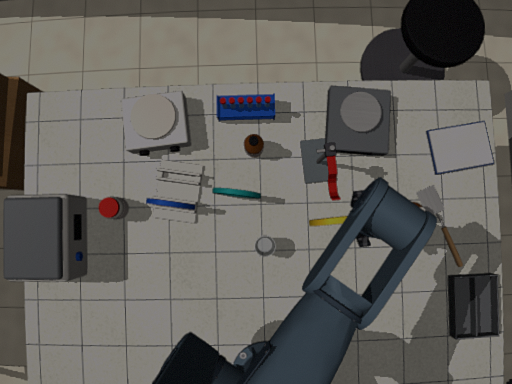

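The ring hangs in front of the hook, and the wrist camera sees the strip well: tip at about (342,172), flat part at about (470,172). I'll measure the hook from here and check where the ring's centre is.

Run:
```python
from h import *
s=arm.sense();w=camera_model("wrist");im=get_image("wrist")
M=mask(im,'r')
for u in range(335,512,6):
    v=np.where(M[140:200,u])[0]+140
    if len(v): c=(v.min()+v.max())/2; print(u,v.min(),v.max(),plane(w,[[u,c]],.251)[0,:2].round(4),plane(w,[[u,c]],.22)[0,:2].round(4))
cv2.imwrite("pics/c6.png",cv2.resize(im[130:210,320:512],None,fx=4,fy=4,interpolation=cv2.INTER_CUBIC))
M=mask(im,'y');v=np.where(M[:,255:268].any(1))[0];print(v.min(),v.max())
c,d=ray(w,[[262,v.min()-.5]]);print(c,d)
# upper tangent: centre (lateral p, z) relative to tcp for z drop 34: distance of centre to ray = 75
yw=s['eef_rot'][2];p=np.array([-np.sin(yw),np.cos(yw),0]);d=d[0]/np.linalg.norm(d[0])
for dz in(-.040,-.034,-.030):
  for l in(.026,.029,.032,.035,.038):
    C=s['eef_pos']+p*l+[0,0,dz];q=C-c;a=np.array([q@p,q[2]]);e=np.array([d@p,d[2]]);e/=np.linalg.norm(e);print(dz,l,abs(a[0]*e[1]-a[1]*e[0]).round(4))
```

```text
341 158 191 [ 0.5488 -0.1971] [ 0.5571 -0.2043]
347 154 182 [ 0.5521 -0.1923] [ 0.5609 -0.1988]
353 152 180 [ 0.556  -0.1906] [ 0.5653 -0.1969]
359 151 179 [ 0.5599 -0.1896] [ 0.5698 -0.1957]
365 151 179 [ 0.5639 -0.1893] [ 0.5744 -0.1954]
371 151 180 [ 0.568  -0.1893] [ 0.5791 -0.1954]
377 151 180 [ 0.5721 -0.189 ] [ 0.5837 -0.195 ]
383 151 179 [ 0.576  -0.1883] [ 0.5882 -0.1943]
389 151 179 [ 0.5801 -0.188 ] [ 0.5928 -0.1939]
395 151 180 [ 0.5842 -0.188 ] [ 0.5975 -0.194 ]
401 152 181 [ 0.5883 -0.1884] [ 0.6022 -0.1944]
407 153 182 [ 0.5925 -0.1888] [ 0.607  -0.1948]
413 153 175 [ 0.596  -0.1861] [ 0.611  -0.1918]
419 154 157 [ 0.5987 -0.1801] [ 0.614  -0.1849]
425 156 182 [ 0.6048 -0.1889] [ 0.621 -0.195]
431 156 183 [ 0.6089 -0.1889] [ 0.6257 -0.195 ]
437 157 190 [ 0.6136 -0.1914] [ 0.631  -0.1978]
443 158 192 [ 0.6179 -0.1921] [ 0.6359 -0.1986]
449 158 192 [ 0.6219 -0.1918] [ 0.6405 -0.1982]
455 159 192 [ 0.626  -0.1918] [ 0.6452 -0.1983]
461 158 192 [ 0.6299 -0.1912] [ 0.6497 -0.1975]
467 158 192 [ 0.6339 -0.1909] [ 0.6542 -0.1972]
473 158 192 [ 0.6379 -0.1906] [ 0.6588 -0.1968]
479 158 191 [ 0.6418 -0.1899] [ 0.6632 -0.1961]
485 158 191 [ 0.6458 -0.1896] [ 0.6678 -0.1958]
491 158 191 [ 0.6498 -0.1893] [ 0.6723 -0.1954]
497 158 191 [ 0.6538 -0.189 ] [ 0.6769 -0.1951]
503 158 191 [ 0.6577 -0.1887] [ 0.6814 -0.1947]
509 158 191 [ 0.6617 -0.1884] [ 0.6859 -0.1944]
31 324
[ 0.48968477 -0.14586591  0.47127015] [[-0.00976914  0.16619113 -1.10487303]]
-0.04 0.026 0.0804
-0.04 0.029 0.0774
-0.04 0.032 0.0744
-0.04 0.035 0.0715
-0.04 0.038 0.0685
-0.034 0.026 0.0795
-0.034 0.029 0.0765
-0.034 0.032 0.0735
-0.034 0.035 0.0706
-0.034 0.038 0.0676
-0.03 0.026 0.0789
-0.03 0.029 0.0759
-0.03 0.032 0.0729
-0.03 0.035 0.07
-0.03 0.038 0.067
```

View pics/c6.png

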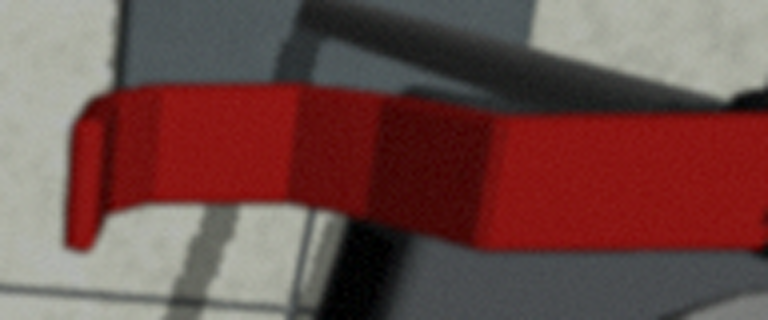

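Emit:
send_rows:
  steps:
    - [0,2,-0.7,0,0]
    - [0,2,0,0,0]
    - [0,2,0,0,0]
    - [0,1.9,0,0,0]
    - [0,0,0,0,0]
    - [0,0,0,0,0]

```text
t: 11.28
eef_pos: [0.4961, -0.2334, 0.25]
eef_rot: [-1.571, -0.001, 0.077]
contact_force: [0.3, 0.1, -2.6]
gripper_width: 0.174
```

Run:
```python
from h import *
s=arm.sense();print(s['t'],s['eef_pos'],s['eef_rot'],s['contact_force'],s['gripper_width'])
im=get_image("wrist");sc=get_image("scene");ms=camera_model("scene")
yw=s['eef_rot'][2];p=np.array([-np.sin(yw),np.cos(yw),0]);C=s['eef_pos']+p*.031+[0,0,-.034]
a=np.linspace(0,2*np.pi,60)
print("C",C)
x=cv2.resize(sc[130:230,140:260],None,fx=5,fy=5,interpolation=cv2.INTER_CUBIC)
for r in(.053,.075):
    q=proj(ms,[C+r*(np.cos(t)*p+np.sin(t)*np.array([0,0,1])) for t in a])
    for u in q: cv2.circle(x,tuple(int(k) for k in (u-[140,130])*5),1,(255,0,255),-1)
cv2.imwrite("pics/s7.png",x);cv2.imwrite("pics/w7.png",im)
```

```text
11.275 [ 0.49614462 -0.23336639  0.25004128] [-1.57149490e+00 -7.89212758e-04  7.71874018e-02] [ 0.2906235   0.13465971 -2.63987266] 0.17406311313172126
C [ 0.49375418 -0.20245869  0.21604128]
```

View pics/s7.png

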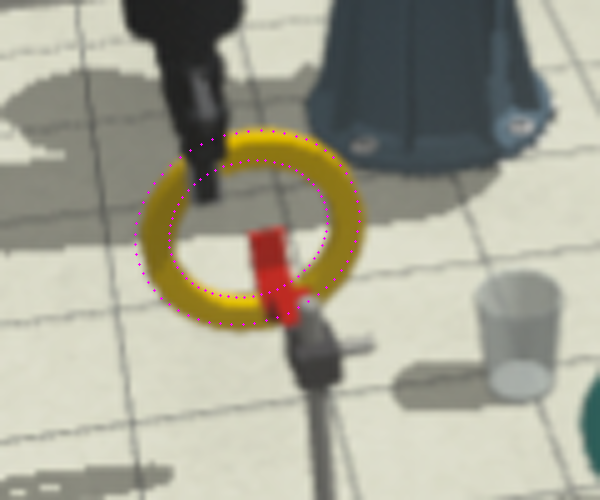

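View pics/w7.png

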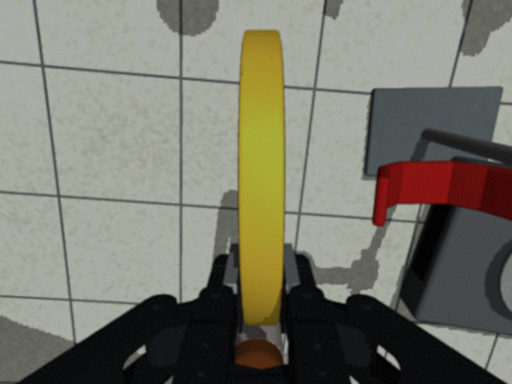

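The predicted ring outline matches the picture, so the centre estimate is good. I'll advance along the hook's x.

Emit:
send_rows:
  steps:
    - [1.5,0,0.1,0,0]
    - [1.5,0,0,0,0]
    - [1.5,0,0,0,0]
    - [1,0,0,0,0]
    - [0,0,0,0,0]

```text
t: 12.0
eef_pos: [0.5512, -0.2277, 0.2489]
eef_rot: [-1.57, 0.001, 0.078]
contact_force: [-0.2, 0.8, -2.2]
gripper_width: 0.178
```

Emit:
send_rows:
  steps:
    - [1,0,0,0,0]
    - [1,0,0,0,0]
    - [1,0,0,0,0]
    - [0.5,0,0,0,0]
    - [0,0,0,0,0]
    - [0,0,0,0,0]

```text
t: 12.75
eef_pos: [0.5852, -0.2253, 0.2492]
eef_rot: [-1.571, 0.0, 0.077]
contact_force: [0.3, -0.0, -2.6]
gripper_width: 0.175
```

Run:
```python
from h import *
s=arm.sense();print(s['t'],s['eef_pos'],s['eef_rot'],s['contact_force'],s['gripper_width'])
im=get_image("wrist");sc=get_image("scene")
cv2.imwrite("pics/s8.png",cv2.resize(sc[130:230,140:260],None,fx=5,fy=5,interpolation=cv2.INTER_CUBIC));cv2.imwrite("pics/w8.png",im)
```

```text
12.75 [ 0.58519647 -0.22528139  0.24916942] [-1.57066311e+00  4.21583346e-04  7.70164963e-02] [ 0.29993456 -0.03584384 -2.62571571] 0.17516476535741393
```

View pics/s8.png

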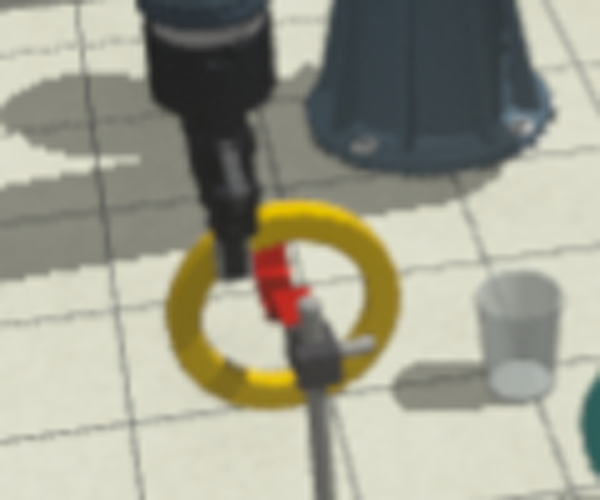

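View pics/w8.png

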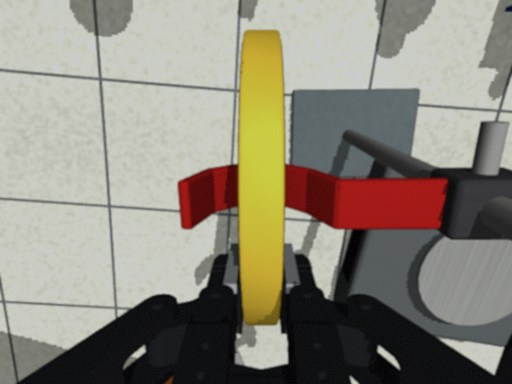

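Emit:
send_rows:
  steps:
    - [0,1,0,0,0]
    - [0,1,0,0,0]
    - [0,1,0,0,0]
    - [0,1,0,0,0]
    - [0,0.5,0,0,0]
    - [0,0,0,0,0]
    - [0,0,0,0,0]

```text
t: 13.72
eef_pos: [0.5857, -0.2255, 0.2047]
eef_rot: [-1.571, -0.001, 0.077]
contact_force: [0.6, 0.7, -2.1]
gripper_width: 0.179
```

Emit:
send_rows:
  steps:
    - [0,0.2,0,0,0]
    - [0,0,0,0,0]

```text
t: 13.98
eef_pos: [0.5854, -0.2253, 0.2023]
eef_rot: [-1.571, -0.0, 0.077]
contact_force: [0.1, 0.0, -3.3]
gripper_width: 0.178
```

Emit:
send_rows:
  steps:
    - [0,0.15,0,0,0]
    - [0,0,0,0,0]

```text
t: 14.22
eef_pos: [0.5855, -0.2253, 0.2022]
eef_rot: [-1.571, -0.001, 0.077]
contact_force: [-4.6, 2.4, 4.6]
gripper_width: 0.176
```

Contact at TCP z of about 0.202, as predicted. I'll check before releasing.

Run:
```python
from h import *
im=get_image("wrist");sc=get_image("scene")
s=arm.sense();print(s['t'],s['eef_pos'],s['contact_force'],s['ft_torque'])
cv2.imwrite("pics/s9.png",cv2.resize(sc[130:230,140:260],None,fx=5,fy=5,interpolation=cv2.INTER_CUBIC));cv2.imwrite("pics/w9.png",im)
```

```text
14.325 [ 0.58552294 -0.22534035  0.20220457] [-4.10085517  1.62468819  5.27883715] [0.37350213 0.59116867 0.05269314]
```

View pics/s9.png

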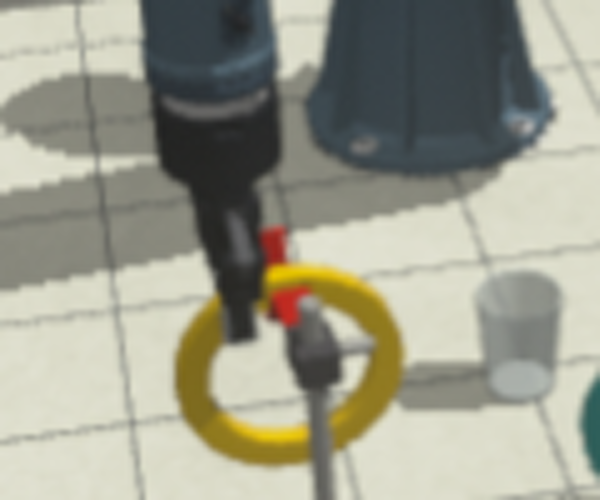

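View pics/w9.png

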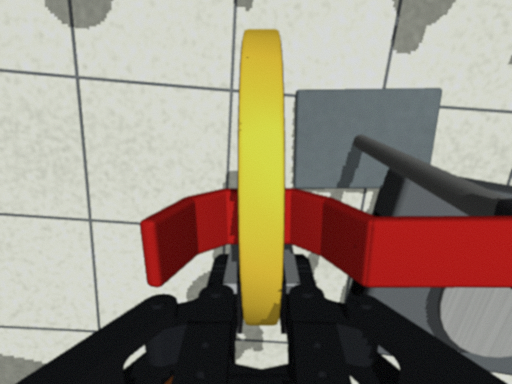

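Emit:
send_rows:
  steps:
    - [-0.2,0,0,0,0]
    - [0,0,0,0,0]

```text
t: 14.58
eef_pos: [0.5847, -0.2256, 0.2022]
eef_rot: [-1.572, -0.003, 0.077]
contact_force: [4.0, 2.0, 6.0]
gripper_width: 0.171
```

The sideways force flips sign with 2 mm of travel, so it is friction on the level seat. I'll centre it and open slowly.

Emit:
send_rows:
  steps:
    - [0.1,0,0,0,0]
    - [0,0,0,0,0.15]
    - [0,0,0,0,0.18]
    - [0,0,0,0,0.2]
    - [0,0,0,0,0.22]
    - [0,0,0,0,0.25]
    - [0,0,0,0,0.28]
    - [0,0,0,0,0.32]
    - [0,0,0,0,0.36]
    - [0,0,0,0,0.4]
    - [0,0,0,0,0.4]
    - [0,0,0,0,0.4]
  grip_force: 20

```text
t: 16.08
eef_pos: [0.5844, -0.2254, 0.2008]
eef_rot: [-1.571, 0.0, 0.077]
contact_force: [-0.1, 0.3, 0.3]
gripper_width: 0.396
```

Run:
```python
from h import *
im=get_image("wrist");sc=get_image("scene")
s=arm.sense();print(s['t'],s['eef_pos'],s['contact_force'],s['gripper_width'])
cv2.imwrite("pics/s10.png",cv2.resize(sc[130:230,140:260],None,fx=5,fy=5,interpolation=cv2.INTER_CUBIC));cv2.imwrite("pics/w10.png",im)
```

```text
16.175 [ 0.58440707 -0.22534385  0.20079125] [-0.46607644  0.50782342  1.17333459] 0.39608731644355094
```

View pics/s10.png

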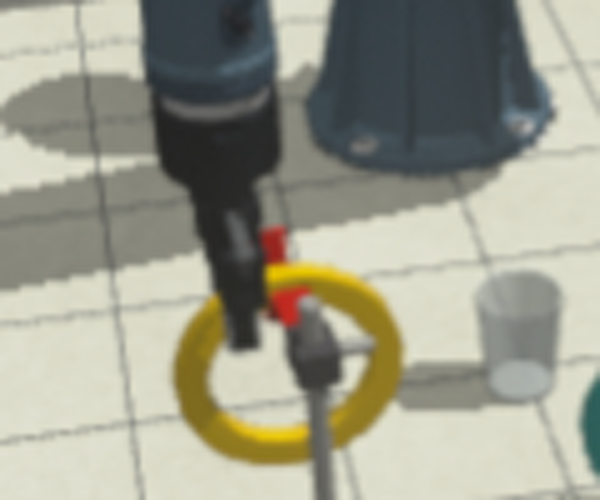

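View pics/w10.png

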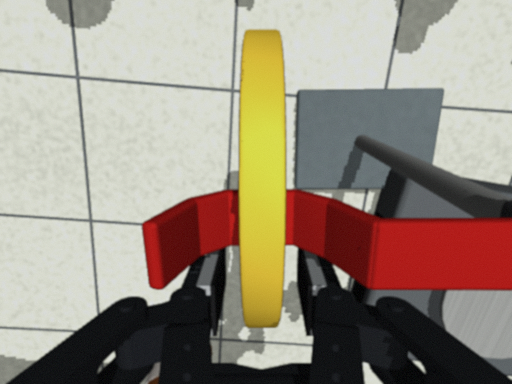

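Released cleanly. The ring hangs on the strip with a gap on both sides, so I'll withdraw upward, slightly away from the strip.

Emit:
send_rows:
  steps:
    - [0,-0.5,-0.2,0,0.4]
    - [0,-1,-0.3,0,0.4]
    - [0,-1.5,0,0,0.4]
    - [0,-2,0,0,0.4]
    - [0,-3,0,0,0.4]
    - [0,-4,0,0,0.4]
    - [0,-4,0,0,0.4]
    - [0,-3,0,0,0.4]
    - [-3,0,0,0,0.4]
    - [-4,0,0,0,0.4]
    - [-4,0,0,0,0.4]
    - [-4,0,0,0,0.4]

```text
t: 17.68
eef_pos: [0.4341, -0.2418, 0.3925]
eef_rot: [-1.572, -0.001, 0.077]
contact_force: [-0.2, -0.4, -0.4]
gripper_width: 0.401
```

Emit:
send_rows:
  steps:
    - [0,0,0,0,0.4]
    - [0,0,0,0,0.4]
    - [0,0,0,0,0.4]
    - [0,0,0,0,0.4]
    - [0,0,0,0,0.4]
    - [0,0,0,0,0.4]
    - [0,0,0,0,0.4]
    - [0,0,0,0,0.4]

```text
t: 18.68
eef_pos: [0.4352, -0.2419, 0.3908]
eef_rot: [-1.571, -0.0, 0.077]
contact_force: [0.4, 0.6, 0.1]
gripper_width: 0.401
```

Run:
```python
from h import *
sc=get_image("scene");t=get_image("top");sc2=get_image("scene")
ms=camera_model("scene")
s=arm.sense();print(s['t'],s['eef_pos'],s['contact_force'],s['gripper_width'])
M1,M2=[mask(i,'y')[120:240,140:260] for i in(sc,sc2)]
for M in(M1,M2): print(cv2.boundingRect(M),(np.argwhere(M).mean(0)).round(2))
x=cv2.resize(sc[130:230,140:260],None,fx=5,fy=5,interpolation=cv2.INTER_CUBIC)
p=np.array([-np.sin(.08),np.cos(.08),0]);C=np.array([.583,-.1945,.166])
for r in(.053,.075):
    q=proj(ms,[C+r*(np.cos(k)*p+np.sin(k)*np.array([0,0,1])) for k in np.linspace(0,6.28,60)])
    for u in q: cv2.circle(x,tuple(int(k) for k in (u-[140,130])*5),1,(255,0,255),-1)
cv2.imwrite("pics/s11.png",x);cv2.imwrite("pics/t11.png",t)
m=camera_model("top")
for i,n in((cv2.imread("pics/a_top.png"),'before'),(t,'after')):
    c,l,st,ce=cv2.connectedComponentsWithStats(mask(i,'b')[190:215,140:205]);print(n,ce[1:].round(2),st[1:,4])
```

```text
18.825 [ 0.43520917 -0.24192126  0.39081346] [0.71697509 0.75080241 0.08878443] 0.39918828202447126
(35, 63, 45, 40) [82.08 56.56]
(35, 63, 45, 40) [82.03 56.57]
before [[30.11 13.39]] [227]
after [[30.14 13.41]] [228]
```

View pics/s11.png

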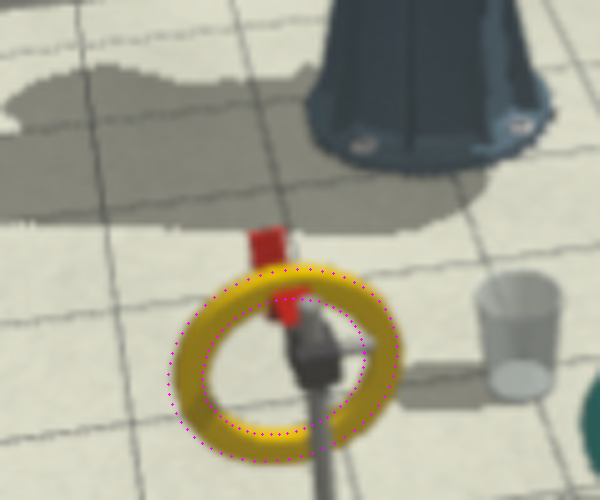

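View pics/t11.png

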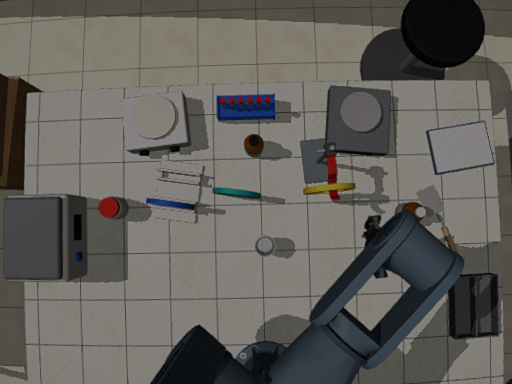

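The ring hangs at rest where it should (outline matches, mask still between two frames). The blue ring is unmoved and the robot is clear.

```bash
python3 -c "
from bench import arm
print(arm.hand_in())"
```

```text
the job is handed in; nothing more can be done
None
```

I gripped the yellow ring about 32 mm to one side of its top, lifted it from the rack and carried it over the hook tip. I lowered it until the force sensor showed contact with the seat, let go slowly and backed the arm away. I handed the job in at about 19 s of the 58 s; hand-in reports no verdict.

**Last checks before hand-in:**
- **Yellow ring:** it sits within about 2 mm of the expected hanging position in the scene camera. It did not move between two pictures 0.1 s apart.
- **Blue ring:** it moved less than 0.1 pixel in the top view.
- **Bystanders:** the bottles, jar and beaker look unmoved in the top view, though I judged these by eye.
- **Robot:** it is clear of everything, and its force readings are at noise level.

**Disagreements:**
- **Ring position in the rack:** the top and wrist cameras differed by about 4 mm, so I aimed between them.
- **Side force at the seat:** with the ring still gripped on the seat, I saw about 4 N sideways. It changed sign when I moved 2 mm, so I took it as friction and re-centred before letting go.

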